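# Start the bench dust extraction

## Task

Before grinding starts, start the bench dust extraction at the low grey console: push the green fan key down until it clicks, hold it down for about half a second and let it spring back; then do the same with the blue suction key, which has a much stiffer spring. Do not press the red key, and take the hand away from the console at the end.

Things in the scene. Friction and masses are not known exactly. Their poses are not given: they have to be found in the camera images.
- console: Fixed low grey console, 116 x 268 mm, aluminium top plate 46 mm above the counter; only the keys stand higher. Origin: centre of its underside; y along the row of keys, z up. Three round keys stand 76 mm apart on the plate's middle line, in an order that varies, each in a black collar 46 mm across and 6 mm high. The keys differ only in colour and spring.
- key_green_top (a point): Centre of the top of the green fan key, a cap 32 mm across. Up, its top is 68 mm above the counter. It is pressed straight down against a spring: it starts to give at about 2.5 N, clicks when 5.5 mm down (top at 62.5 mm; light: about 4 N) and stops hard at 8 mm (top at 60 mm; about 5 N). Let go, it springs back up.
- key_blue_top (a point): Centre of the top of the blue suction key: same size, heights, travel and click point as the green key, but stiff: it starts to give at about 6 N, clicks at about 10 N and is fully down at about 12 N, so a push that stops at 8 N does not click it.
- key_red_top (a point): Centre of the top of the red key, the one not to press: same size, heights, travel and spring as the green key.

How it is judged:
By the outcome, as a careful person would: the job done as asked, in the order asked, and still so for the second after the job is handed in, with the robot touching nothing.
It also fails if it takes over 29 s, if anything falls off the work surface, if the arm or the gripper's body presses on something with over 40 N, if the wrist force passes 120 N, or if a joint passes its speed limit or range.

## Robot

A 6-joint arm with a two-finger parallel gripper is mounted at the origin on a cart in front of the work surface, level with it; the furniture and walls round the work are solid. World frame = base frame: x ahead of the robot, y to its left, z up, the work surface at z = 0. Lengths are in m, angles in rad, forces in N, time in s.
With the tool pointing down it reaches from about 0.35 to 0.975 m from the base axis. Payload 4.9 kg.
Tool frame: the origin (TCP) lies on the centre line of the jaws, within the pads' length; the fingertips stand 11 mm ahead of it and the grasp point (between the pads) lies 8 mm behind it; z points along the fingers, y is the direction in which the jaws open and shut (so a half turn about z gives the same grasp; the last joint's range is limited). The gripper opens to 85 mm and grips with 20 to 120 N. Pads are 22 mm wide; open, the fingers measure 114 mm over their backs; the gripper's body (76 mm by 85 mm) begins 54 mm behind the grasp point. The pads swing forward as they close: fully open they stand 13 mm farther back than shut.
Start: joints at [-1.453, 0.053, 1.613, -0, 1.476, -0.119], TCP at [0.147, -0.608, 0.242] pointing down, gripper open.
Joint ranges: [-3.01, 3.01], [-1.01, 2.22], [0.06, 2.58], [-1.02, 4.17], [0.09, 2.62], [-3.14, 3.14]. Speed limits (rad/s): [2.57, 2.57, 3.14, 3.14, 3.14, 3.14].

## Interface

Orientations are given as a rotation vector (axis times angle).
In Python, from station import ctrl gives the robot as it stands.
- The arm moves only by the tool send_rows, never from a script. Its argument "series" is a list of rows, each an object of numbers: "tx", "ty", "tz": the shift along the tool's x, y, z in cm; "wx", "wy", "wz": the turn, a rotation vector about the tool's x, y, z in rad; "jaw": the closure, from 0 (fully open) to 1 (shut). In form: [{"tx": .., "ty": .., "tz": .., "wx": .., "wy": .., "wz": .., "jaw": ..}, ...]. A call has 1 to 5 rows; each row shifts and turns the pose as measured when the row begins, along the tool's axes as they then stand; what a row does not reach is not made up. A row lasts 1/8 s, in which the tool goes at most 62.5 mm and 10.7 degrees, less where a joint would pass 70% of its speed; a pose out of reach is approached as far as the arm can. A call is refused whole if a number of a shift passes 6.25 or a number of a turn 0.188, either way. A call with a gripper value outside its range is refused whole. The fingers move at their own pace and stop on an object; "squeeze" is the grip in N (left out, the last holds). Time passes only in rows, so rows that do not move let the fingers close. It gives the time, the measured TCP pose, the force and the opening at its end, in the units of the state.
- ctrl.get_obs(): the state, without advancing time (a new reading comes with each control period).
- ctrl.get_image(name): name is "scene" or "top" or "wrist"; returns the picture (400x640x3 uint8, red, green, blue); there is no depth.
- ctrl.camera_info(name): a dict with "mtx" (3x3 intrinsics, pixels), "R" (3x3) and "t" (3): a world point X has camera coordinates R X + t. Camera axes: x right, y down, z forward; pixel columns grow to the right and rows downward; lengths in m; the calibration is good to about 2 mm. A picture is of the moment at which its call begins: read the wrist's pose just before it. camera_info takes no time and is no camera call; for the wrist camera it gives the pose at the moment of the call.
- ctrl.finish_job(): hands the job in, once; it reports no verdict.
The state is a dict: "t": time; "q": joint angles; "dq": joint speeds; "effort": joint torques, N m; "tool_pos": TCP position; "tool_rot": TCP orientation; "contact_force": force on the tool from outside, world axes, zero at the start; "wrist_torque": the same for the moment, N m; "opening": finger opening in m.
Only numpy, scipy, OpenCV 4.12 (cv2) and the standard library are available. Lean on these libraries where they do the work, as an engineer would, in place of code of your own. Each camera call takes 0.05 s, during which the arm holds its last target.

## Working session

There is one attempt and no reset: what is moved stays moved. The work goes in short steps, Python scripts to look and compute and a tool call to move; the robot and the scene stay as the last step left them, time stands still between calls to the robot, and variables do not carry over. Pictures are saved under pics/ and viewed, and the job is handed in when it is done.

Besides the shell and the picture viewer there is one more tool, called after "Emit:" by a JSON object that holds its "name" and its "arguments", one argument or row to a line. send_rows: Moves the arm, as the interface text tells. Its arguments: {"type":"object","properties":{"series":{"type":"array"},"squeeze":{"type":"number"}},"required":["series"]}

```bash
mkdir -p pics
cat > look.py <<'E'
import sys,cv2,numpy as np
from station import ctrl
def snap(name,fn):
    im=ctrl.get_image(name); ci=ctrl.camera_info(name); cv2.imwrite('pics/'+fn,im[:,:,::-1]); return im,ci
def ray(ci,u,v,z):
    K,R,t=map(np.array,(ci['mtx'],ci['R'],ci['t'])); c=-R.T@t; d=R.T@np.linalg.inv(K)@[u,v,1]
    return c+d*(z-c[2])/d[2]
def blobs(im,amin=30):
    h=cv2.cvtColor(im,cv2.COLOR_RGB2HSV); out=[]
    for n,rs in dict(green=[(40,85)],blue=[(95,130)],red=[(0,8),(172,180)]).items():
        m=sum(cv2.inRange(h,(a,110,50),(b,255,255)) for a,b in rs)
        N,l,s,c=cv2.connectedComponentsWithStats(m.astype(np.uint8))
        for i in range(1,N):
            if s[i,4]>amin: out.append((n,c[i].round(1),s[i].tolist()))
    return out
E
python3 - <<'E'
from look import *
o=ctrl.get_obs(); print(o)
for n in('top','scene'):
    im,ci=snap(n,n+'1.png')
    for b in blobs(im): print(n,b,ray(ci,*b[1],.068).round(4))
E
```

```text
{'t': 0.0, 'q': array([-1.45301233e+00,  5.33635787e-02,  1.61430074e+00,  1.43061222e-07,
        1.47600904e+00, -1.18977800e-01]), 'dq': array([ 1.34375194e-03, -1.11394779e-03, -7.73324794e-06,  3.20086388e-04,
       -1.16812297e-03, -1.58076868e-03]), 'effort': array([-9.22086401e-04, -3.93678117e+01, -3.70177960e+01, -1.74613215e-04,
        7.01381417e-03,  2.50933780e-06]), 'tool_pos': array([ 0.14653973, -0.6069549 ,  0.24105481]), 'tool_rot': array([-3.11753902e+00, -3.70790754e-01, -2.17314402e-06]), 'contact_force': array([-0.63272427, -0.43043011,  1.0206219 ]), 'wrist_torque': array([-0.01397282,  0.01701106, -0.04164615]), 'opening': 0.0856158812850849}
top ('green', array([334.5,  32.2]), [269, 0, 107, 89, 5388]) [0.9141 0.2298 0.068 ]
top ('blue', array([229.1,  72.9]), [217, 54, 24, 33, 346]) [0.8096 0.48   0.068 ]
top ('blue', array([540.8, 138.5]), [538, 133, 7, 13, 36]) [ 0.6495 -0.2454  0.068 ]
top ('blue', array([302.5, 213.2]), [296, 207, 14, 14, 145]) [0.4753 0.3021 0.068 ]
top ('blue', array([ 45.2, 228. ]), [32, 218, 26, 20, 264]) [0.4408 0.8768 0.068 ]
to
[... 1005 characters left out ...]
6 0.068 ]
scene ('blue', array([318.8, 208.8]), [312, 205, 14, 9, 100]) [0.4722 0.303  0.068 ]
scene ('red', array([556.1, 155.6]), [513, 119, 106, 70, 3028]) [ 0.3908 -0.3463  0.068 ]
scene ('red', array([498.3, 146.1]), [486, 140, 25, 13, 245]) [ 0.4977 -0.2564  0.068 ]
scene ('red', array([621.2, 181.6]), [590, 147, 50, 71, 2129]) [ 0.2391 -0.3656  0.068 ]
scene ('red', array([111.4, 165.9]), [107, 163, 10, 7, 53]) [0.8594 0.6617 0.068 ]
scene ('red', array([432.4, 185.8]), [430, 182, 6, 9, 36]) [0.4297 0.035  0.068 ]
scene ('red', array([386.8, 200.8]), [380, 194, 15, 14, 164]) [0.43   0.1616 0.068 ]
scene ('red', array([594.1, 356.8]), [553, 306, 87, 94, 2969]) [-0.0019  0.1332  0.068 ]
```

View pics/top1.png

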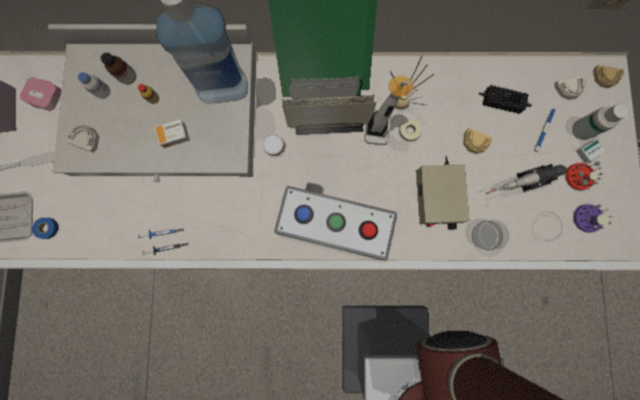

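View pics/scene1.png

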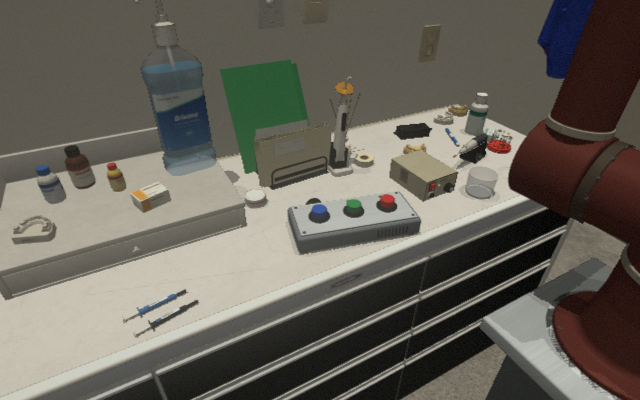

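The top view shows blue at (304,214), green at (336,222) and red at (369,230). Cast to z = 0.068, blue–red is 152 mm apart, as it must be, with green at the midpoint, about (0.457, 0.228). I'm moving with shut jaws on an arc.

Emit:
{"name": "send_rows", "arguments": {
  "series": [
    {"tx": 4.9,"ty": -2.4,"jaw": 1},
    {"tx": 4.9,"ty": -2.4,"jaw": 1},
    {"tx": 4.9,"ty": -2.4,"jaw": 1},
    {"tx": 4.9,"ty": -2.4,"jaw": 1},
    {"tx": 4.9,"ty": -2.4,"jaw": 1}
  ],
  "squeeze": 40
}}

```text
invalid input at $.series[0]: expected keys tx, ty, tz, wx, wy, wz, jaw
```

Emit:
{"name": "send_rows", "arguments": {
  "series": [
    {"tx": 4.9,"ty": -2.4,"tz": 0,"wx": 0,"wy": 0,"wz": 0,"jaw": 1},
    {"tx": 4.9,"ty": -2.4,"tz": 0,"wx": 0,"wy": 0,"wz": 0,"jaw": 1},
    {"tx": 4.9,"ty": -2.4,"tz": 0,"wx": 0,"wy": 0,"wz": 0,"jaw": 1},
    {"tx": 4.9,"ty": -2.4,"tz": 0,"wx": 0,"wy": 0,"wz": 0,"jaw": 1},
    {"tx": 4.9,"ty": -2.4,"tz": 0,"wx": 0,"wy": 0,"wz": 0,"jaw": 1}
  ],
  "squeeze": 40
}}

```text
t: 0.72
tool_pos: [0.3592, -0.4294, 0.2382]
tool_rot: [-3.115, -0.358, 0.001]
contact_force: [0.4, 0.3, 0.4]
opening: -0.0001
```

Emit:
{"name": "send_rows", "arguments": {
  "series": [
    {"tx": 3.7,"ty": -4.9,"tz": 0,"wx": 0,"wy": 0,"wz": 0,"jaw": 1},
    {"tx": 3.7,"ty": -4.9,"tz": 0,"wx": 0,"wy": 0,"wz": 0,"jaw": 1},
    {"tx": 3.7,"ty": -4.9,"tz": 0,"wx": 0,"wy": 0,"wz": 0,"jaw": 1},
    {"tx": 3.0,"ty": -5.3,"tz": 0,"wx": 0,"wy": 0,"wz": 0,"jaw": 1},
    {"tx": 2.0,"ty": -5.6,"tz": 0,"wx": 0,"wy": 0,"wz": 0,"jaw": 1}
  ]
}}

```text
t: 1.35
tool_pos: [0.4597, -0.1366, 0.2376]
tool_rot: [-3.113, -0.357, 0.003]
contact_force: [1.0, -0.6, 1.1]
opening: -0.0003
```

Emit:
{"name": "send_rows", "arguments": {
  "series": [
    {"tx": 1.4,"ty": -5.9,"tz": 0,"wx": 0,"wy": 0,"wz": 0,"jaw": 1},
    {"tx": 1.4,"ty": -5.9,"tz": 0,"wx": 0,"wy": 0,"wz": 0,"jaw": 1},
    {"tx": 1.4,"ty": -5.9,"tz": 0,"wx": 0,"wy": 0,"wz": 0,"jaw": 1},
    {"tx": 1.4,"ty": -5.9,"tz": 0,"wx": 0,"wy": 0,"wz": 0,"jaw": 1},
    {"tx": 1.4,"ty": -5.9,"tz": 0,"wx": 0,"wy": 0,"wz": 0,"jaw": 1}
  ]
}}

```text
t: 1.98
tool_pos: [0.4587, 0.1758, 0.2386]
tool_rot: [-3.112, -0.356, 0.003]
contact_force: [0.5, -0.1, -0.4]
opening: -0.0003
```

```bash
cat > rem.py <<'E'
from look import *
from scipy.spatial.transform import Rotation as Ro
def rem(target):
    o=ctrl.get_obs(); R=Ro.from_rotvec(o['tool_rot']).as_matrix()
    print('t',round(o['t'],2),'pos',o['tool_pos'].round(4),'z axis',R[:,2].round(3),'F',o['contact_force'].round(2),'cm in tool',(100*R.T@(np.array(target)-o['tool_pos'])).round(2))
E
python3 - <<'E'
from rem import *
rem([.457,.228,.1])
im,ci=snap('wrist','w1.png')
for b in blobs(im,100): print(b,ray(ci,*b[1],.068).round(4))
im,ci=snap('top','t2.png')
for b in blobs(im,60): print(b,ray(ci,*b[1],.068).round(4))
E
```

```text
t 1.98 pos [0.4587 0.1758 0.2386] z axis [-0.003  0.009 -1.   ] F [ 0.46 -0.13 -0.35] cm in tool [ 1.02 -5.   13.91]
('green', array([265. , 163.6]), [251, 149, 30, 31, 739]) [0.4592 0.239  0.068 ]
('blue', array([191.1, 127.5]), [176, 111, 33, 34, 871]) [0.4763 0.3101 0.068 ]
('red', array([333.9, 196.5]), [318, 181, 33, 32, 819]) [0.443  0.1685 0.068 ]
('green', array([334.8,  32.1]), [269, 0, 107, 89, 5398]) [0.9144 0.229  0.068 ]
('blue', array([229. ,  71.5]), [216, 53, 24, 34, 413]) [0.8131 0.4804 0.068 ]
('blue', array([302.3, 213.2]), [296, 207, 14, 14, 138]) [0.4753 0.3025 0.068 ]
('blue', array([ 45.4, 227.9]), [32, 218, 26, 20, 268]) [0.441  0.8764 0.068 ]
('red', array([423. , 278.9]), [343, 139, 166, 261, 21019]) [0.3316 0.0372 0.068 ]
('red', array([578.8, 176. ]), [566, 163, 29, 27, 527]) [ 0.5615 -0.3243  0.068 ]
```

View pics/w1.png

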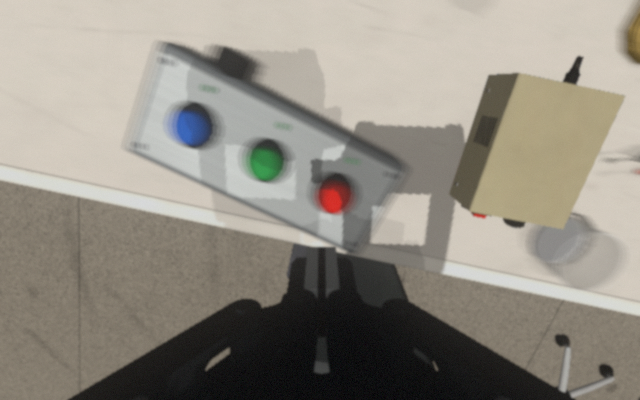

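The wrist view shows blue (191,127), green (265,164) and red (334,196), but it is motion-blurred. I'll move over green and retake it at rest.

Emit:
{"name": "send_rows", "arguments": {
  "series": [
    {"tx": 1.0,"ty": -5.0,"tz": 2,"wx": 0,"wy": 0,"wz": 0,"jaw": 1},
    {"tx": 0,"ty": 0,"tz": 0,"wx": 0,"wy": 0,"wz": 0,"jaw": 1},
    {"tx": 0,"ty": 0,"tz": 0,"wx": 0,"wy": 0,"wz": 0,"jaw": 1}
  ]
}}

```text
t: 2.45
tool_pos: [0.4558, 0.2308, 0.2179]
tool_rot: [-3.111, -0.37, 0.005]
contact_force: [0.7, 0.8, -0.5]
opening: 0.0002
```

Run:
```python
from rem import *
rem([.457,.228,.1])
im,ci=snap('wrist','w2.png')
for b in blobs(im,100): print(b,ray(ci,*b[1],.068).round(4))
```

```text
t 2.45 pos [0.4558 0.2308 0.2179] z axis [-0.004  0.009 -1.   ] F [ 0.72  0.82 -0.46] cm in tool [ 0.08  0.41 11.79]
('green', array([333.4, 175.6]), [316, 164, 29, 30, 333]) [0.4661 0.2232 0.068 ]
('blue', array([249.2, 141.7]), [231, 124, 37, 37, 1063]) [0.4781 0.3001 0.068 ]
('red', array([398.8, 215.1]), [381, 197, 37, 36, 1006]) [0.4441 0.1562 0.068 ]
```

View pics/w2.png

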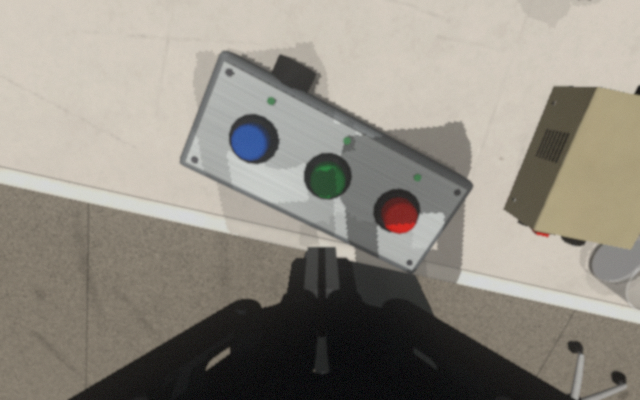

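At rest the view shows blue at (249,142), green at (327,178) and red at (399,215), and their positions agree with the top view within about 3 mm. I'll use green at (0.458, 0.228) and go down.

Emit:
{"name": "send_rows", "arguments": {
  "series": [
    {"tx": 0.2,"ty": 0.4,"tz": 4,"wx": 0,"wy": 0,"wz": 0,"jaw": 1},
    {"tx": 0,"ty": 0,"tz": 4,"wx": 0,"wy": 0,"wz": 0,"jaw": 1},
    {"tx": 0,"ty": 0,"tz": 3.5,"wx": 0,"wy": 0,"wz": 0,"jaw": 1},
    {"tx": 0,"ty": 0,"tz": 0,"wx": 0,"wy": 0,"wz": 0,"jaw": 1},
    {"tx": 0,"ty": 0,"tz": 0,"wx": 0,"wy": 0,"wz": 0,"jaw": 1}
  ]
}}

```text
t: 3.12
tool_pos: [0.4629, 0.2229, 0.1051]
tool_rot: [-3.112, -0.354, -0.008]
contact_force: [0.2, -0.0, 0.1]
opening: 0.0002
```

Run:
```python
from rem import *
rem([.458,.228,.079])
snap('scene','s2.png')
im=cv2.imread('pics/s2.png')[140:260,260:460]; cv2.imwrite('pics/s2c.png',cv2.resize(im,None,fx=4,fy=4))
```

```text
t 3.12 pos [0.4629 0.2229 0.1051] z axis [ 0.004  0.01  -1.   ] F [ 0.2  -0.04  0.11] cm in tool [-0.38 -0.58  2.61]
```

View pics/s2c.png

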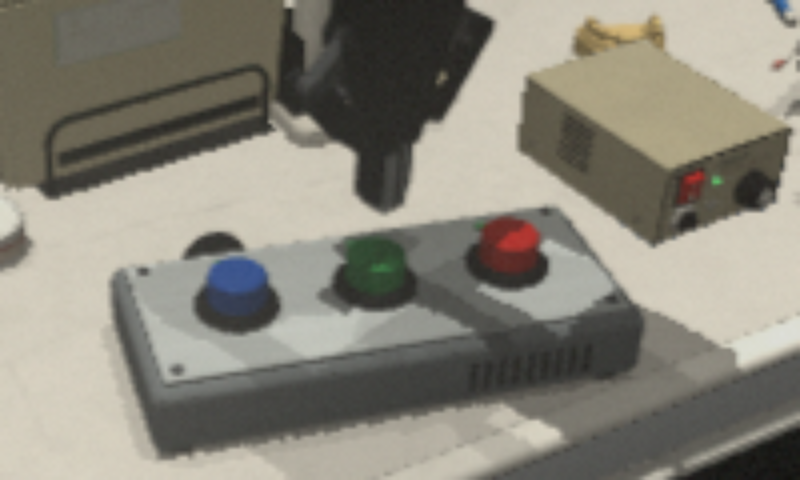

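The scene crop shows the shut fingertips above green, slightly off toward the back/right. I'll correct that (-0.4, -0.6 cm) and approach.

Emit:
{"name": "send_rows", "arguments": {
  "series": [
    {"tx": -0.4,"ty": -0.6,"tz": 0.5,"wx": 0,"wy": 0,"wz": 0,"jaw": 1},
    {"tx": 0,"ty": 0,"tz": 1.0,"wx": 0,"wy": 0,"wz": 0,"jaw": 1},
    {"tx": 0,"ty": 0,"tz": 0,"wx": 0,"wy": 0,"wz": 0,"jaw": 1}
  ]
}}

```text
t: 3.55
tool_pos: [0.4592, 0.229, 0.0926]
tool_rot: [-3.111, -0.354, -0.017]
contact_force: [0.1, 0.8, 0.2]
opening: -0.0001
```

Run:
```python
from rem import *
rem([.458,.228,.079])
```

```text
t 3.55 pos [0.4592 0.229  0.0926] z axis [ 0.01   0.012 -1.   ] F [0.1  0.84 0.21] cm in tool [-0.16  0.08  1.36]
```

Emit:
{"name": "send_rows", "arguments": {
  "series": [
    {"tx": -0.1,"ty": 0,"tz": 1.2,"wx": 0,"wy": 0,"wz": 0,"jaw": 1},
    {"tx": 0,"ty": 0,"tz": 0.3,"wx": 0,"wy": 0,"wz": 0,"jaw": 1},
    {"tx": 0,"ty": 0,"tz": 0.3,"wx": 0,"wy": 0,"wz": 0,"jaw": 1}
  ]
}}

```text
t: 3.92
tool_pos: [0.4587, 0.2292, 0.0744]
tool_rot: [-3.111, -0.354, -0.018]
contact_force: [-1.0, -1.0, 3.8]
opening: -0.0003
```

Emit:
{"name": "send_rows", "arguments": {
  "series": [
    {"tx": 0,"ty": 0,"tz": 0.3,"wx": 0,"wy": 0,"wz": 0,"jaw": 1}
  ]
}}

```text
t: 4.05
tool_pos: [0.4588, 0.2292, 0.0715]
tool_rot: [-3.111, -0.355, -0.017]
contact_force: [-2.9, -1.7, 4.9]
opening: 0.0004
```

Emit:
{"name": "send_rows", "arguments": {
  "series": [
    {"tx": 0,"ty": 0,"tz": 0.03,"wx": 0,"wy": 0,"wz": 0,"jaw": 1},
    {"tx": 0,"ty": 0,"tz": 0.03,"wx": 0,"wy": 0,"wz": 0,"jaw": 1},
    {"tx": 0,"ty": 0,"tz": 0.03,"wx": 0,"wy": 0,"wz": 0,"jaw": 1}
  ]
}}

```text
t: 4.42
tool_pos: [0.4588, 0.2293, 0.0715]
tool_rot: [-3.111, -0.355, -0.016]
contact_force: [-3.1, -0.3, 4.8]
opening: -0.0005
```

Emit:
{"name": "send_rows", "arguments": {
  "series": [
    {"tx": 0,"ty": 0,"tz": -1.5,"wx": 0,"wy": 0,"wz": 0,"jaw": 1},
    {"tx": 0,"ty": 0,"tz": -2.5,"wx": 0,"wy": 0,"wz": 0,"jaw": 1},
    {"tx": 0,"ty": 0,"tz": -2.0,"wx": 0,"wy": 0,"wz": 0,"jaw": 1},
    {"tx": 0,"ty": 0,"tz": 0,"wx": 0,"wy": 0,"wz": 0,"jaw": 1}
  ]
}}

```text
t: 4.92
tool_pos: [0.4589, 0.2287, 0.1345]
tool_rot: [-3.11, -0.354, -0.02]
contact_force: [-0.6, -0.9, -0.4]
opening: 0.0001
```

Run:
```python
from rem import *
rem([.476,.302,.09])
snap('scene','s3.png')
im=cv2.imread('pics/s3.png')[140:260,260:460]; cv2.imwrite('pics/s3c.png',cv2.resize(im,None,fx=4,fy=4))
```

```text
t 4.92 pos [0.4589 0.2287 0.1345] z axis [ 0.011  0.013 -1.   ] F [-0.61 -0.91 -0.4 ] cm in tool [ 3.25 -6.71  4.56]
```

View pics/s3c.png

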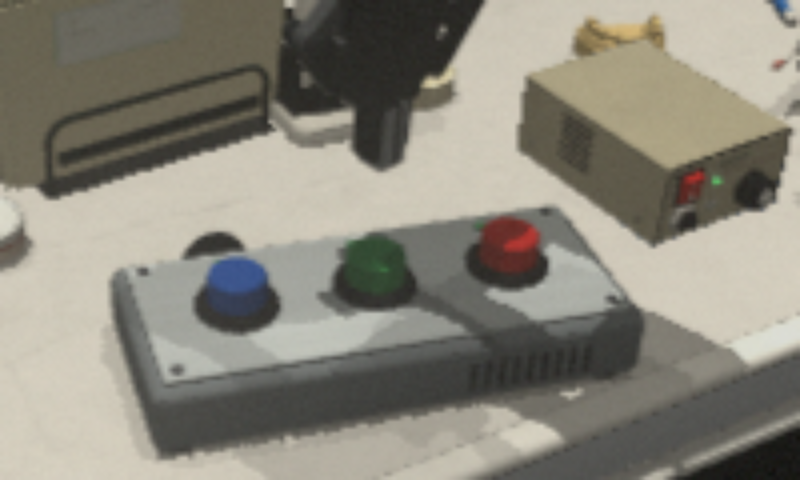

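Green has sprung back to the same height as the others in the crop. Now I'll go over to blue.

Emit:
{"name": "send_rows", "arguments": {
  "series": [
    {"tx": 1.6,"ty": -3.4,"tz": 0,"wx": 0,"wy": 0,"wz": 0,"jaw": 1},
    {"tx": 1.6,"ty": -3.3,"tz": 0,"wx": 0,"wy": 0,"wz": 0,"jaw": 1},
    {"tx": 0,"ty": 0,"tz": 1.0,"wx": 0,"wy": 0,"wz": 0,"jaw": 1},
    {"tx": 0,"ty": 0,"tz": 2.0,"wx": 0,"wy": 0,"wz": 0,"jaw": 1},
    {"tx": 0,"ty": 0,"tz": 0,"wx": 0,"wy": 0,"wz": 0,"jaw": 1}
  ]
}}

```text
t: 5.6
tool_pos: [0.4714, 0.3002, 0.0968]
tool_rot: [-3.115, -0.353, -0.003]
contact_force: [-0.5, -0.2, 0.3]
opening: 0.0
```

Run:
```python
from rem import *
rem([.476,.302,.09])
```

```text
t 5.6 pos [0.4714 0.3002 0.0968] z axis [ 0.001  0.007 -1.   ] F [-0.52 -0.24  0.33] cm in tool [ 0.48 -0.07  0.68]
```

Emit:
{"name": "send_rows", "arguments": {
  "series": [
    {"tx": 0.5,"ty": -0.1,"tz": 0.4,"wx": 0,"wy": 0,"wz": 0,"jaw": 1},
    {"tx": 0,"ty": 0,"tz": 1.1,"wx": 0,"wy": 0,"wz": 0,"jaw": 1},
    {"tx": 0,"ty": 0,"tz": 0.3,"wx": 0,"wy": 0,"wz": 0,"jaw": 1},
    {"tx": 0,"ty": 0,"tz": 0.3,"wx": 0,"wy": 0,"wz": 0,"jaw": 1}
  ]
}}

```text
t: 6.1
tool_pos: [0.4765, 0.3015, 0.0767]
tool_rot: [-3.116, -0.351, -0.001]
contact_force: [-3.7, -2.2, 7.7]
opening: 0.0001
```

Emit:
{"name": "send_rows", "arguments": {
  "series": [
    {"tx": 0,"ty": 0,"tz": 0.5,"wx": 0,"wy": 0,"wz": 0,"jaw": 1}
  ]
}}

```text
t: 6.22
tool_pos: [0.4766, 0.3015, 0.0732]
tool_rot: [-3.116, -0.351, 0.0]
contact_force: [-4.7, -1.9, 10.4]
opening: 0.0002
```

Emit:
{"name": "send_rows", "arguments": {
  "series": [
    {"tx": 0,"ty": 0,"tz": 0.25,"wx": 0,"wy": 0,"wz": 0,"jaw": 1}
  ]
}}

```text
t: 6.35
tool_pos: [0.4766, 0.3015, 0.0724]
tool_rot: [-3.116, -0.351, 0.001]
contact_force: [-5.8, -1.6, 10.6]
opening: -0.0001
```

Emit:
{"name": "send_rows", "arguments": {
  "series": [
    {"tx": 0,"ty": 0,"tz": 0.25,"wx": 0,"wy": 0,"wz": 0,"jaw": 1},
    {"tx": 0,"ty": 0,"tz": 0.2,"wx": 0,"wy": 0,"wz": 0,"jaw": 1}
  ]
}}

```text
t: 6.6
tool_pos: [0.4766, 0.3016, 0.0719]
tool_rot: [-3.117, -0.352, 0.004]
contact_force: [-5.7, -3.9, 11.0]
opening: -0.0
```

Emit:
{"name": "send_rows", "arguments": {
  "series": [
    {"tx": 0,"ty": 0,"tz": 0.3,"wx": 0,"wy": 0,"wz": 0,"jaw": 1},
    {"tx": 0,"ty": 0,"tz": 0.2,"wx": 0,"wy": 0,"wz": 0,"jaw": 1}
  ]
}}

```text
t: 6.85
tool_pos: [0.4767, 0.3016, 0.0716]
tool_rot: [-3.118, -0.352, 0.008]
contact_force: [-7.1, -3.8, 11.5]
opening: -0.0001
```

Emit:
{"name": "send_rows", "arguments": {
  "series": [
    {"tx": 0,"ty": 0,"tz": -1.5,"wx": 0,"wy": 0,"wz": 0,"jaw": 1},
    {"tx": 0,"ty": 0,"tz": -4.0,"wx": 0,"wy": 0,"wz": 0,"jaw": 1},
    {"tx": 0,"ty": 0,"tz": -5.0,"wx": 0,"wy": 0,"wz": 0,"jaw": 1},
    {"tx": 0,"ty": 0,"tz": -5.0,"wx": 0,"wy": 0,"wz": 0,"jaw": 1},
    {"tx": 0,"ty": 0,"tz": 0,"wx": 0,"wy": 0,"wz": 0,"jaw": 1}
  ]
}}

```text
t: 7.48
tool_pos: [0.4784, 0.3011, 0.2339]
tool_rot: [-3.117, -0.352, 0.001]
contact_force: [-0.5, 0.3, 0.8]
opening: 0.0001
```

Run:
```python
from rem import *
rem([.476,.302,.09])
snap('scene','s4.png')
im=cv2.imread('pics/s4.png')[140:260,260:460]; cv2.imwrite('pics/s4c.png',cv2.resize(im,None,fx=4,fy=4))
```

```text
t 7.47 pos [0.4784 0.3011 0.2339] z axis [-0.001  0.005 -1.   ] F [-0.51  0.3   0.84] cm in tool [-0.21 -0.07 14.39]
```

View pics/s4c.png

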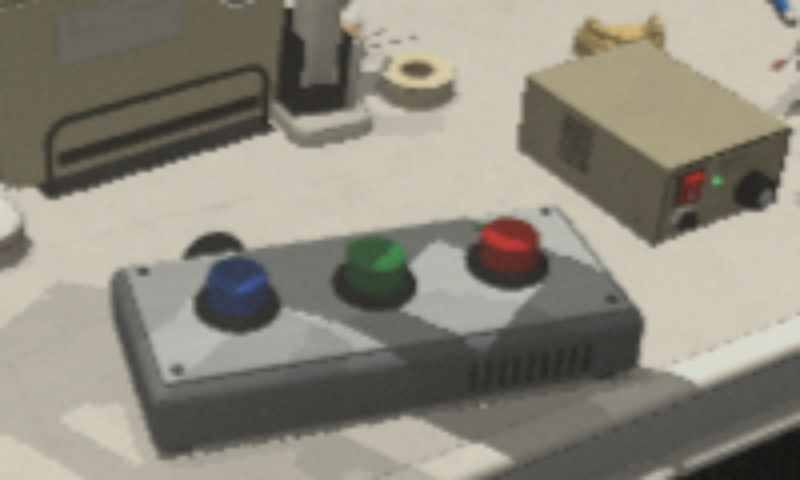

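All three keys stand up and the hand is clear. I'll move it aside too, back along the known-free path.

Emit:
{"name": "send_rows", "arguments": {
  "series": [
    {"tx": -1.4,"ty": 5.9,"tz": -1,"wx": 0,"wy": 0,"wz": 0,"jaw": 1},
    {"tx": -1.4,"ty": 5.9,"tz": -1,"wx": 0,"wy": 0,"wz": 0,"jaw": 1},
    {"tx": -1.4,"ty": 5.9,"tz": 0,"wx": 0,"wy": 0,"wz": 0,"jaw": 1},
    {"tx": -1.4,"ty": 5.9,"tz": 0,"wx": 0,"wy": 0,"wz": 0,"jaw": 1},
    {"tx": -1.4,"ty": 5.9,"tz": 0,"wx": 0,"wy": 0,"wz": 0,"jaw": 1}
  ]
}}

```text
t: 8.15
tool_pos: [0.4717, -0.0079, 0.2419]
tool_rot: [-3.117, -0.367, 0.026]
contact_force: [0.8, -0.5, 0.3]
opening: -0.0001
```

Emit:
{"name": "send_rows", "arguments": {
  "series": [
    {"tx": 0,"ty": 0,"tz": 0,"wx": 0,"wy": 0,"wz": 0,"jaw": 1},
    {"tx": 0,"ty": 0,"tz": 0,"wx": 0,"wy": 0,"wz": 0,"jaw": 1},
    {"tx": 0,"ty": 0,"tz": 0,"wx": 0,"wy": 0,"wz": 0,"jaw": 1}
  ]
}}

```text
t: 8.52
tool_pos: [0.4697, -0.01, 0.2376]
tool_rot: [-3.116, -0.357, 0.037]
contact_force: [0.1, 0.3, 0.5]
opening: -0.0003
```

Run:
```python
from rem import *
rem([.476,.302,.09])
im,ci=snap('top','t5.png')
a=cv2.imread('pics/top1.png')[170:280,260:420]; b=cv2.imread('pics/t5.png')[170:280,260:420]
cv2.imwrite('pics/t5c.png',cv2.resize(np.vstack([a,b]),None,fx=2.6,fy=2.6))
```

```text
t 8.53 pos [ 0.4697 -0.01    0.2376] z axis [-0.024  0.002 -1.   ] F [0.06 0.32 0.54] cm in tool [  8.   -30.14  14.81]
```

View pics/t5c.png

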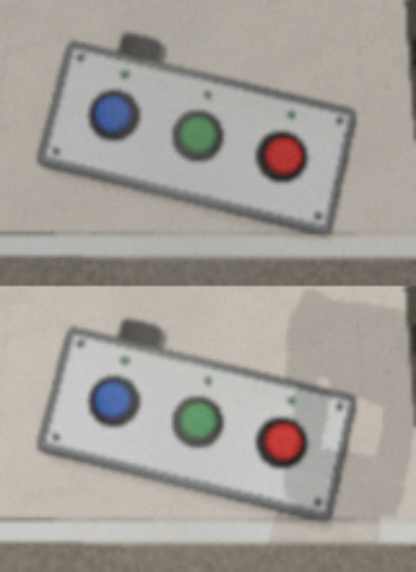

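The before/after top views look the same: the keys are up, the console hasn't moved, and the hand is about 16 cm to the right of red and clear. Handing in.

```bash
python3 -c "
from station import ctrl
print(ctrl.finish_job())"
```

```text
the job is handed in; nothing more can be done
None
```

I pressed the green key and then the blue key, each past its click point and held for about half a second, and handed the job in at about 8.6 s of the 29 s allowed. The click shows in no picture or reading, so I judged both presses by depth and force.

| Key | Depth reached (click at 5.5 mm) | Force reached | Time held |
|---|---|---|---|
| Green | about 7.5 mm | about 4.9 N | about 0.5 s |
| Blue | about 7.4 mm | about 11.5 N (clicks at about 10 N) | about 0.5–0.6 s |

- **Red key:** the hand never touched it. It only passed over it, with the fingertips at least 15 cm above it.
- **Last checks:** the pictures show all three keys back up and the console where it was. The hand ended about 16 cm to the side of the red key, at a height of 24 cm, with the force reading near zero.
- **Disagreements:** the top and wrist cameras differed by about 3 mm on key positions, well within the 32 mm caps. While pressing blue, the wrist also read a sideways force of up to about 8 N.

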